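Turn the lazy susan and point out the squat jar

ROBOT

A 6-joint arm with a two-finger parallel gripper is mounted at the origin on the work surface. World frame = base frame: x ahead of the robot, y to its left, z up, the work surface at z = 0. Lengths are in m, angles in rad, forces in N, time in s.
With the tool pointing down it reaches from about 0.35 to 0.975 m from the base axis. Payload 4.9 kg.
Tool frame: the origin (TCP) lies between the finger pads; the fingertips stand 25 mm ahead of it and the grasp point (between the pads) lies 6 mm ahead of it; z points along the fingers, y is the line along which they close (so a half turn about z gives the same grasp; the last joint's range is limited). The gripper opens to 85 mm and grips with 20 to 120 N. Pads are 22 mm wide; open, the fingers measure 114 mm over their backs; the gripper's body (76 mm by 85 mm) begins 54 mm behind the grasp point. The pads swing forward as they close: fully open they stand 13 mm farther back than shut.
Start: joints at [1.227, 0.053, 1.613, -0, 1.476, -0.119], TCP at [0.139, 0.609, 0.229] pointing down, gripper open.
Joint ranges: [-3.01, 3.01], [-1.01, 2.22], [0.06, 2.58], [-1.02, 4.17], [0.09, 2.62], [-3.14, 3.14]. Speed limits (rad/s): [2.57, 2.57, 3.14, 3.14, 3.14, 3.14].

INTERFACE

Orientations are given as a unit quaternion [w, x, y, z].
In Python, from plant import manip gives the robot as it stands.
- The arm moves only by the shell command python3 -m inch 'ROWS'. ROWS is JSON, a list of rows, each a list of 3 entries, a list of its own where there are three numbers: the shift along the tool's x, y, z in m, then the turn, a rotation vector about the tool's x, y, z in rad, then the opening, from 0 (shut) to 1 (fully open). A call has 1 to 8 rows; each row shifts and turns the commanded pose from where the row before left it, along the tool's axes as they then stand; what a row does not reach is not made up. A row lasts 1/10 s, in which the tool goes at most 50 mm and 8.59 degrees, less where a joint would pass 70% of its speed; a pose out of reach is approached as far as the arm can. A call with a gripper value outside its range is refused whole. The fingers move at their own pace and stop on an object; the grip force is fixed at half the most. Time passes only in rows, so rows that do not move let the fingers close. It gives the time, the measured TCP pose, the force, the opening and the grip force at its end, in the units of the state.
- manip.state(): the state, without advancing time (a new reading comes with each control period).
- manip.grab_frame(name): name is "scene" or "top" or "wrist"; returns (picture, depth): 480x640x3 uint8, red, green, blue; 480x640 float32, m along the optical axis (not along the pixel's ray), 0 where there is no reading.
- manip.camera_params(name): a dict with "camera_matrix" (3x3 intrinsics, pixels), "k1" (the pictures are not rectified: a ray, as slopes to the right and down, at radius r is drawn at 1 + k1 r^2 times it, then the intrinsics apply), "rvec" (rotation vector, rad) and "tvec" (3), from world to camera coordinates, as OpenCV has them. Camera axes: x right, y down, z forward; pixel columns grow to the right and rows downward; lengths in m; the calibration is good to about 2 mm. A picture is of the moment at which its call begins: read the wrist's pose just before it. camera_params takes no time and is no camera call; for the wrist camera it gives the pose at the moment of the call.
- manip.job_done(): hands the job in; it is judged then, once.
Trained networks look in the newest picture that a camera, given by its name, has taken for a name from the list of things; names that differ only in an ending like _2 or _b are one class to them, and where a whole thing is asked for, a point or a joint stands for the part that bears it (a point fixed in the world has none). Each returns a list of dicts, best first, with "score" (0 to 1); they miss things now and then, are a little off and sometimes report something else, mostly with a low value. They report only what shows in the picture. A call takes as long as a camera call. They do not tell look-alikes from the thing itself.
- manip.look_for(camera, label): "point" ([x, y, z] in m, in world coordinates, good to about 4 mm: the middle of the surface that is visible of it).
The state is a dict: "time": time; "joint_pos": joint angles; "joint_vel": joint speeds; "joint_efforts": joint torques, N m; "tool_pos": TCP position; "tool_rot": TCP orientation; "contact_force": force on the tool from outside, world axes, zero at the start; "ft_torque": the same for the moment, N m; "gripper_width": opening from 0.0 (shut) to 1.0 (fully open); "grasp_force": force on a finger pad.
Only numpy, scipy, OpenCV 4.12 (cv2) and the standard library are available. Lean on these libraries where they do the work, as an engineer would, in place of code of your own. Each camera call takes 0.05 s, during which the arm holds its last target. There are 200 camera calls.

TASK

Show a guest which jar is meant: with the fingertips, gently push the finger post of the lazy susan so that the platter turns until the squat jar (the widest and lowest of the three) stands in line with the wooden tongue that sticks out from under the platter, and take the fingers off the post. Then point down at that jar: hold the fingertips directly above the knob of its lid, 1 to 4 cm over it, without touching it, for at least two seconds. Touch no jar, pinch or lift nothing, and leave all the other things where they are.

Things in the scene. Friction and masses are not known exactly. Their poses are not given: they have to be found in the camera images.
- susan_foot: Fixed wooden foot of the lazy susan, standing on the shelf; origin on the turning axis at shelf height, z up. It carries a flat tongue, 30 mm wide and 8 mm high, that runs along the foot's own -x axis and sticks out from under the platter, to 215 mm from the axis; it points roughly to the robot. A jar is in line with the tongue when it stands on the foot's -x side with its y in the foot's frame near 0 (to 13 mm).
- susan_platter: Round bamboo platter, diameter 310 mm, 16 mm thick, its top 30 mm above the shelf; origin on the turning axis at its underside, 14 mm above the shelf, z up. It turns about the vertical axis both ways, more than half a turn, with a light drag (1 to 4 N at the post, more when turned faster), and stays where it is left. Jars and cup stand on it and turn with it.
- post_top (a point): Centre of the top of the finger post, an upright bamboo pin of 16 mm diameter fixed on the platter 135 mm from the axis; it rises 75 mm above the platter (its top is 105 mm above the shelf). It stands half-way between two of the jars' places, one of them the squat jar's, 60 degrees from each. Turning the squat jar to the tongue by the shorter way keeps the post on the robot's side and needs 0.4 to 1.7 rad, in either direction.
- jar_squat: The squat jar: closed white ceramic jar, loose, 86 mm diameter, 61 mm high with its knob; origin at the centre of its underside. It stands about 85 mm from the platter's axis.
- squat_knob (a point): Centre of the top of the knob (20 mm diameter) on the lid of the squat jar, 61 mm above the jar's underside, so 91 mm above the shelf.
- jar_round: Round-bellied white ceramic jar, loose, 74 mm diameter, 73 mm high; origin at the centre of its underside, about 85 mm from the platter's axis.
- jar_tall: Tall slim white ceramic jar, loose, 58 mm diameter, 85 mm high; origin at the centre of its underside, about 85 mm from the platter's axis.
- pick_cup: Small open ceramic cup for picks, 38 mm diameter, 45 mm high, standing at the middle of the platter; origin at its underside. Turns with the platter; not to be touched.
- cloche: Bystander: small glass cloche on a wooden disc, 116 mm diameter, 130 mm high, behind the platter; origin at its underside.
- whisk: Bystander: flat steel whisk lying beside the platter (on the robot's left), 230 mm long, 52 mm wide, 16 mm high; origin under its middle, x towards the loops.
- brush: Bystander: brush with hard handle and silicone head lying beside the platter (on the robot's right), 200 mm long, 36 mm wide, 12 mm high; origin under its middle, x towards the head.
- mill: Bystander: wooden pepper mill, 54 mm diameter, 142 mm high, behind the platter; origin at its underside.
- salt_bowl: Bystander: small ceramic bowl, 76 mm diameter, 35 mm high, in front of the platter and right of the tongue; origin at its underside.
- timer: Bystander: steel dome-shaped kitchen timer, 56 mm diameter, 45 mm high, in front of the platter and left of the tongue; origin at its underside.
There are look-alikes about, which are no part of the job. What is shaped like the jar_squat but pink or red is not meant.

How it is judged:
On the way, in this order (a step that is already met when the one before it is completed fails the run):
1. the fingers push the finger post (contact force between the fingers and susan_platter above 0.3 N and horizontal distance between the grasp point and post_top below 0.06 m), for 0.02 s.
2. the squat jar stands in line with the tongue and the post is let go (x of jar_squat in the frame of susan_foot below -0.05 m and y of jar_squat in the frame of susan_foot between -0.013 and 0.013 m and linear speed of jar_squat below 0.01 m/s and angle between jar_squat's own z axis and vertical below 0.1 rad and contact force between each of the fingers, the arm and susan_platter below 0.3 N), for 0.3 s.
3. the fingertips dwell just above the squat jar's knob (x of jar_squat in the frame of susan_foot below -0.05 m and y of jar_squat in the frame of susan_foot between -0.013 and 0.013 m and horizontal distance between the grasp point and squat_knob below 0.016 m and z of the grasp point in the frame of squat_knob between 0.012 and 0.08 m and contact force between each of the fingers, the arm and susan_platter below 0.3 N), for 1.8 s.
At the end, for the whole second after the job is handed in: The squat jar stands upright and at rest on the platter, on the tongue's side, its axis within 13 mm of the tongue's centre line; the robot has pointed at its knob for about 2 s (grasp point within 16 mm sideways and 12 to 80 mm above the knob's top) and touches nothing (x of jar_squat in the frame of susan_foot below -0.05 m and y of jar_squat in the frame of susan_foot between -0.013 and 0.013 m and linear speed of jar_squat below 0.01 m/s and angle between jar_squat's own z axis and vertical below 0.1 rad).
It fails at once if a jar or the cup is touched by the robot (contact force between any of the fingers, the arm and jar_squat above 0.5 N or contact force between any of the fingers, the arm and jar_round above 0.5 N or contact force between any of the fingers, the arm and jar_tall above 0.5 N or contact force between any of the fingers, the arm and pick_cup above 0.5 N).
It fails at once if the post or platter is pushed hard (over 60 N in all contacts) (contact force between any of the fingers, the arm and susan_platter above 60 N).
It fails at once if the post is taken between the fingers (horizontal distance between the grasp point and post_top below 0.012 m and z of the grasp point in the frame of post_top below 0.015 m).
It fails at once if a jar or the cup is lifted, tipped or slides on the platter (height (world z) of any of jar_squat, jar_round, jar_tall, pick_cup above 0.045 m or height (world z) of any of jar_squat, jar_round, jar_tall below 0.015 m or angle between any of jar_squat, jar_round, jar_tall, pick_cup's own z axis and vertical above 0.3 rad or horizontal distance between any of jar_squat, jar_round, jar_tall and susan_platter above 0.11 m or horizontal distance between any of jar_squat, jar_round, jar_tall and susan_platter below 0.06 m or horizontal distance between pick_cup and susan_platter above 0.03 m).
It fails at once if a bystander is moved by more than 15 mm (distance of any of cloche, whisk, brush, mill, salt_bowl, timer from where it was at the start of the episode above 0.015 m).
It also fails if it takes over 51 s, if anything falls off the work surface, if the arm or the gripper's body presses on something with over 40 N, if the wrist force passes 120 N, or if a joint passes its speed limit or range.

## Working session

There is one attempt and no reset: what is moved stays moved. The work goes in short steps, Python scripts to look and compute and a shell command to move; the robot and the scene stay as the last step left them, time stands still between calls to the robot, and variables do not carry over. Pictures are saved under pics/ and viewed, at most 13 in all, crops included, and the job is handed in when it is done.

```bash
mkdir -p pics
cat > h.py <<'E'
import numpy as np, cv2
from plant import manip
def pix2world(cam,u,v,z):
    p=manip.camera_params(cam);K=np.array(p["camera_matrix"]);k=p["k1"]
    R=cv2.Rodrigues(np.array(p["rvec"],float))[0];t=np.array(p["tvec"],float)
    d=np.array([k,0,0,0,0],float)
    q=cv2.undistortPoints(np.array([[[u,v]]],float),K,d)[0,0]
    r=R.T@np.array([q[0],q[1],1]);c=-R.T@t
    return c+r*(z-c[2])/r[2]
def proj(cam,P):
    p=manip.camera_params(cam)
    return cv2.projectPoints(np.array(P,float).reshape(-1,1,3),np.array(p["rvec"],float),np.array(p["tvec"],float),np.array(p["camera_matrix"]),np.array([p["k1"],0,0,0,0],float))[0].reshape(-1,2)
E
python3 - <<'E'
from h import *
s=manip.state();print(s["time"],s["tool_pos"],s["tool_rot"])
for c in("top","scene"):
    im,d=manip.grab_frame(c);cv2.imwrite(f"pics/{c}0.png",im[:,:,::-1])
    for l in ["susan_foot","susan_platter","post_top","jar_squat","squat_knob","jar_round","jar_tall","pick_cup","salt_bowl","timer","cloche","mill"]:
        if c=="scene" and l not in("post_top","jar_squat","squat_knob","susan_foot"):continue
        print(c,l,[(np.round(r["point"],3).tolist(),round(r["score"],2)) for r in manip.look_for(c,l)[:3]])
print(manip.state()["time"])
E
```

```text
0.0 [0.13910046 0.60867358 0.22746083] [-2.40427921e-04  1.12161373e-01  9.93689463e-01 -1.00998763e-03]
top susan_foot [([0.396, -0.025, 0.004], 0.85), ([0.507, 0.076, 0.098], 0.65)]
top susan_platter [([0.566, 0.021, 0.03], 0.8), ([0.56, -0.062, 0.074], 0.5)]
top post_top [([0.562, 0.021, 0.03], 0.93)]
top jar_squat [([0.556, -0.06, 0.078], 0.9), ([0.543, -0.339, 0.049], 0.89), ([0.679, -0.331, 0.044], 0.89)]
top squat_knob [([0.556, -0.06, 0.074], 0.98), ([0.543, -0.334, 0.046], 0.91), ([0.678, -0.332, 0.044], 0.73)]
top jar_round [([0.639, 0.048, 0.082], 0.67), ([0.566, 0.02, 0.03], 0.46)]
top jar_tall [([0.505, 0.079, 0.098], 0.89)]
top pick_cup [([0.573, 0.028, 0.057], 0.88)]
top salt_bowl [([0.44, -0.151, 0.018], 0.96)]
top timer [([0.364, 0.156, 0.035], 0.76), ([0.563, 0.019, 0.032], 0.24)]
top cloche [([0.724, -0.137, 0.088], 0.94), ([0.639, 0.054, 0.087], 0.34)]
top mill [([0.596, 0.217, 0.121], 0.56)]
scene susan_foot [([0.386, -0.022, 0.007], 0.7), ([0.432, -0.163, 0.023], 0.16)]
scene post_top [([0.607, 0.062, 0.029], 0.61)]
scene jar_squat [([0.57, -0.05, 0.078], 0.9), ([0.55, -0.326, 0.048], 0.78)]
scene squat_knob [([0.554, -0.32, 0.045], 0.91), ([0.689, -0.319, 0.05], 0.84), ([0.572, -0.047, 0.076], 0.78)]
0.9
```

View pics/top0.png

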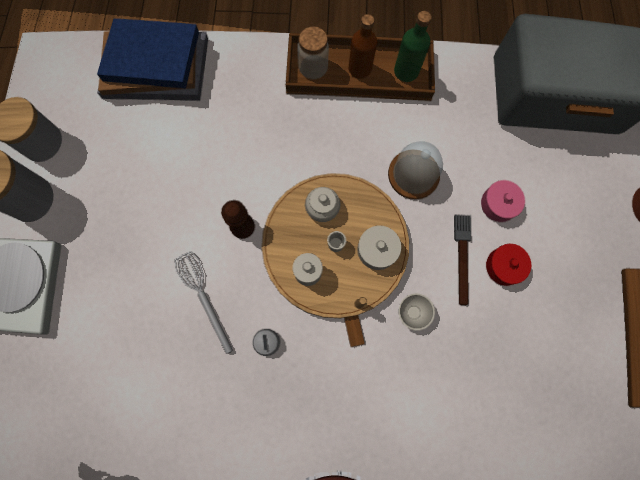

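View pics/scene0.png

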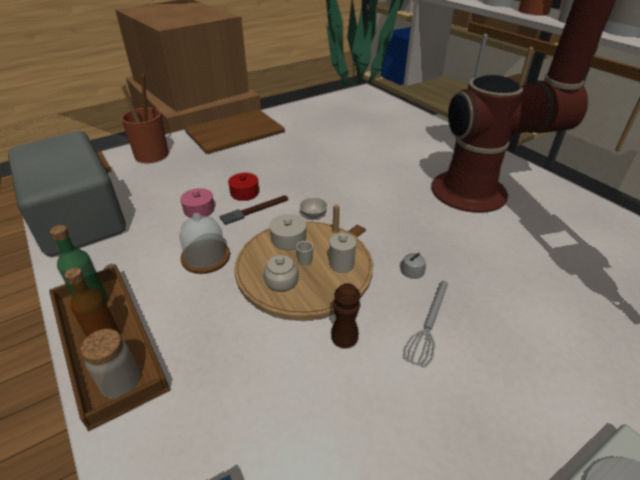

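The top view shows the platter centred at about (336,245). The squat jar's knob is at (381,246), the post top at (362,301) and the tongue end at (356,340). The tall jar is at (307,268), the round jar at (323,202), and the pink and red look-alikes are off to the right. The jar has to turn clockwise seen from above, so I push the post towards +y.

```bash
cat > m.py <<'E'
from h import *
def measure(knob,post,C,T,cam="top"):
    k=pix2world(cam,*knob,.091);p=pix2world(cam,*post,.105)
    ang=lambda q:np.arctan2(q[1]-C[1],q[0]-C[0])
    for n,q in(("knob",k),("post",p)):print(n,q.round(4),"r",np.hypot(*(q-C)[:2]).round(4),"ang",(ang(q)%6.2832).round(3))
    return k,p,ang(k)%6.2832,ang(p)%6.2832
E
python3 - <<'E'
from m import *
im=cv2.imread("pics/top0.png");hsv=cv2.cvtColor(im,cv2.COLOR_BGR2HSV)
# platter: fit ellipse/circle to coloured boundary mapped to z=.03
m=((hsv[...,1]>70)&(hsv[...,2]>60)).astype(np.uint8)
roi=np.zeros_like(m);cv2.circle(roi,(336,245),78,1,-1);m&=roi
m=cv2.morphologyEx(m,cv2.MORPH_OPEN,np.ones((15,15)))
c=max(cv2.findContours(m,0,cv2.CHAIN_APPROX_NONE)[0],key=cv2.contourArea)
W=np.array([pix2world("top",*q[0],.030)[:2] for q in cv2.convexHull(c)])
(cx,cy),r=cv2.minEnclosingCircle(W.astype(np.float32));print("circle",cx,cy,r)
A=np.c_[2*W,np.ones(len(W))];s=np.linalg.lstsq(A,(W**2).sum(1),rcond=None)[0];print("lsq",s[:2],np.sqrt(s[2]+s[0]**2+s[1]**2))
C=np.array([s[0],s[1],.03])
T=pix2world("top",356,345,.008);Ta=np.arctan2(*(T-C)[1::-1])%6.2832
print("tongue",T,np.hypot(*(T-C)[:2]),Ta)
measure((381,246),(362,301),C,T)
v=cv2.resize(im[165:365,240:450],None,fx=3.5,fy=3,interpolation=cv2.INTER_CUBIC)
v=cv2.resize(im[180:360,250:450],None,fx=3.3,fy=3.3,interpolation=cv2.INTER_CUBIC)
cv2.imwrite("pics/crop0.png",v)
p=manip.camera_params("top");R=cv2.Rodrigues(np.array(p["rvec"]))[0];print("cam",-R.T@np.array(p["tvec"]))
E
```

```text
circle 0.5727439522743225 0.023774761706590652 0.15432845056056976
lsq [0.57002671 0.02508768] 0.1511913111967849
tongue [ 0.36609425 -0.02811281  0.008     ] 0.2107575431586483 3.3967930380080418
knob [ 0.5582 -0.0642  0.091 ] r 0.0901 ang 4.581
post [ 0.4482 -0.0286  0.105 ] r 0.1331 ang 3.557
cam [0.3694057  0.05555092 0.99346094]
```

View pics/crop0.png

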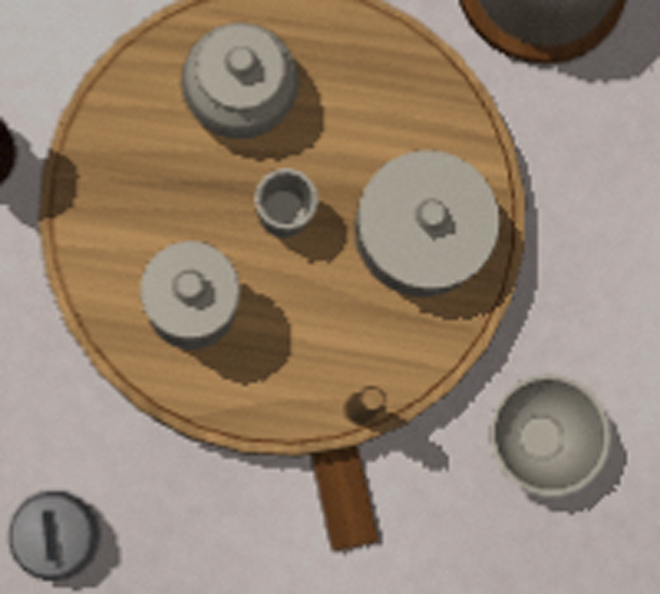

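The crop refines the pixels to knob (381.2,244.2), post top (362.7,300.6) and tongue end (358.5,345.8). That puts the axis at about (0.572, 0.024), with radii 0.089, 0.135 and 0.217, which agree with the sizes given. The turn needed is about 1.18 rad clockwise. I'll approach high with the gripper shut and tool y along the push tangent.

```bash
python3 -m inch '[[[0,0,0],[0,0,-0.127],0],[[0,0,0],[0,0,-0.127],0],[[0,0,0],[0,0,-0.127],0],[[0,0,0],[0,0,-0.127],0],[[0,0,0],[0,0,-0.127],0]]' | tail -c 700
for i in 1 2 3; do :; done
python3 -m inch '[[[-0.0013,-0.031,0],[0,0,0],0],[[-0.0013,-0.031,0],[0,0,0],0],[[-0.0013,-0.031,0],[0,0,0],0],[[-0.0013,-0.031,0],[0,0,0],0],[[-0.0013,-0.031,0],[0,0,0],0],[[-0.0013,-0.031,0],[0,0,0],0],[[-0.0013,-0.031,0],[0,0,0],0],[[-0.0013,-0.031,0],[0,0,0],0]]' | tail -c 700
```

```text
time: 1.4
tool_pos: [0.1393, 0.6093, 0.2287]
tool_rot: [-0.0, -0.206, 0.979, -0.0]
contact_force: [0.4, 1.1, -1.4]
gripper_width: 0.145
grasp_force: 0.0
time: 2.2
tool_pos: [0.2481, 0.3849, 0.2289]
tool_rot: [0.0, -0.204, 0.979, 0.0]
contact_force: [1.0, 0.2, 0.0]
gripper_width: 0.001
grasp_force: 0.0
```

```bash
python3 -m inch '[[[-0.0012,-0.031,0],[0,0,0],0],[[-0.0012,-0.031,0],[0,0,0],0],[[-0.0012,-0.031,0],[0,0,0],0],[[-0.0012,-0.031,0],[0,0,0],0],[[-0.0012,-0.031,0],[0,0,0],0],[[-0.0012,-0.031,0],[0,0,0],0],[[-0.0012,-0.031,0],[0,0,0],0],[[-0.0012,-0.031,0],[0,0,0],0]]' | sed -n 1,2p
python3 -m inch '[[[-0.0012,-0.031,0],[0,0,0],0],[[-0.0012,-0.031,0],[0,0,0],0],[[-0.0012,-0.031,0],[0,0,0],0],[[-0.0012,-0.031,0],[0,0,0],0],[[-0.0012,-0.031,0],[0,0,0],0],[[-0.0012,-0.031,0],[0,0,0],0],[[-0.0012,-0.031,0],[0,0,0],0],[[0,0,0],[0,0,0],0]]'
python3 - <<'E'
from h import *
im,d=manip.grab_frame("wrist");cv2.imwrite("pics/w1.png",im[:,:,::-1])
for l in("squat_knob","post_top"):print(l,[(np.round(r["point"],3).tolist(),round(r["score"],2)) for r in manip.look_for("wrist",l)[:3]])
print(proj("wrist",[[.4485,-.03,.105],[.561,-.0645,.091],manip.state()["tool_pos"]]))
E
```

```text
time: 3.0
tool_pos: [0.3558, 0.1612, 0.229]
time: 3.8
tool_pos: [0.4505, -0.0358, 0.2288]
tool_rot: [-0.0, -0.202, 0.979, -0.0]
contact_force: [-0.4, -0.2, -0.2]
gripper_width: 0.0
grasp_force: 0.0
squat_knob [([0.544, -0.069, 0.075], 0.81), ([0.559, -0.249, 0.013], 0.41)]
post_top [([0.487, -0.003, 0.033], 0.76)]
[[313.57525299 240.89911603]
 [215.73046109 346.05461096]
 [308.55047714 322.0328117 ]]
```

View pics/w1.png

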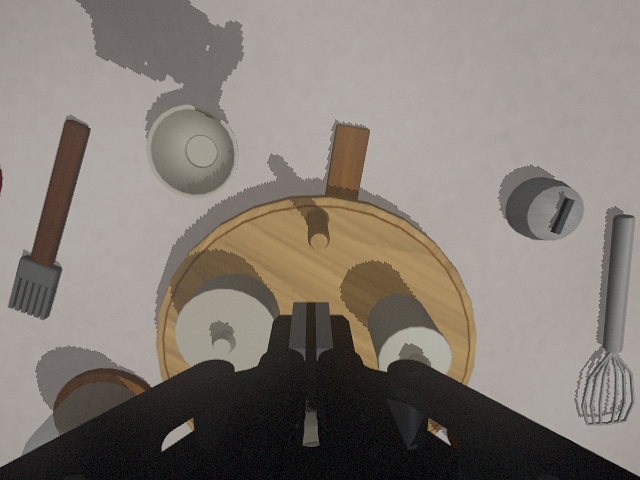

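The wrist view shows the post top at (319,240), the knob at (221,345) and the tongue end at (351,124). The first two are about 5 px from where I predicted them, so I'll refine the positions with these pixels.

Run:
```python
from h import *
p=pix2world("wrist",319,240,.105);k=pix2world("wrist",221,345,.091);t=pix2world("wrist",351,124.5,.008);print(p,k,t)
s=manip.state();R=cv2.Rodrigues(np.zeros(3))[0]
from scipy.spatial.transform import Rotation as Ro
q=s["tool_rot"];R=Ro.from_quat([q[1],q[2],q[3],q[0]]).as_matrix()
C=np.array([.572,.024]);print([(np.hypot(*(a[:2]-C)),np.arctan2(*(a[:2]-C)[::-1])%6.2832) for a in(p,k,t)])
print("post in tool",R.T@(p-s["tool_pos"]),"C in tool",R.T@(np.r_[C,.03]-s["tool_pos"]),"knob in tool",R.T@(k-s["tool_pos"]),s["joint_pos"])
```

```text
[ 0.44641692 -0.02682412  0.105     ] [ 0.55848599 -0.06102513  0.091     ] [ 0.36368848 -0.03083681  0.008     ]
[(np.float64(0.13547767968582092), np.float64(3.5261632974836377)), (np.float64(0.0860923982006536), np.float64(4.5547807886379985)), (np.float64(0.21540836354752507), np.float64(3.399011822969246))]
post in tool [0.00033119 0.00676832 0.12362698] C in tool [-0.13511387  0.00327206  0.19860439] knob in tool [-0.08881435 -0.06928304  0.1375715 ] [-2.38804758e-01 -3.85894650e-01  2.00050254e+00  3.46778926e-04
  1.52743907e+00 -2.21967709e+00]
```

```bash
python3 -m inch '[[[0,-0.015,0],[0,0,0],0],[[0,-0.015,0],[0,0,0],0],[[0,0,0.025],[0,0,0],0],[[0,0,0.03],[0,0,0],0],[[0,0,0.03],[0,0,0],0],[[0,0,0.03],[0,0,0],0],[[0,0,0.02],[0,0,0],0],[[0,0,0],[0,0,0],0]]'
python3 -m inch '[[[0,0.004,0],[0,0,0],0],[[0,0.004,0],[0,0,0],0],[[0,0.003,0],[0,0,0],0],[[0,0.002,0],[0,0,0],0],[[0,0,0],[0,0,0],0]]'
```

```text
time: 4.75
tool_pos: [0.4593, -0.0604, 0.0902]
tool_rot: [-0.003, -0.204, 0.979, 0.002]
contact_force: [0.4, 0.1, -0.2]
gripper_width: -0.003
grasp_force: 0.0
time: 5.25
tool_pos: [0.4568, -0.0486, 0.0944]
tool_rot: [0.001, -0.204, 0.979, -0.0]
contact_force: [0.2, 0.6, 0.6]
gripper_width: -0.004
grasp_force: 0.0
```

```bash
python3 -m inch '[[[0,0.003,0],[0,0,0],0],[[0.0011,0.0081,0],[0,0,0.06],0],[[0.0011,0.0081,0],[0,0,0.06],0],[[0.0011,0.0081,0],[0,0,0.06],0],[[0.0011,0.0081,0],[0,0,0.06],0],[[0.0011,0.0081,0],[0,0,0.06],0],[[0.0011,0.0081,0],[0,0,0.06],0]]'
python3 - <<'E'
from h import *
im,d=manip.grab_frame("wrist");cv2.imwrite("pics/w2.png",im[:,:,::-1])
E
```

```text
time: 5.95
tool_pos: [0.4374, -0.0014, 0.0945]
tool_rot: [0.001, -0.024, 1.0, -0.001]
contact_force: [2.2, -2.9, 0.9]
gripper_width: -0.001
grasp_force: 1.2
```

View pics/w2.png

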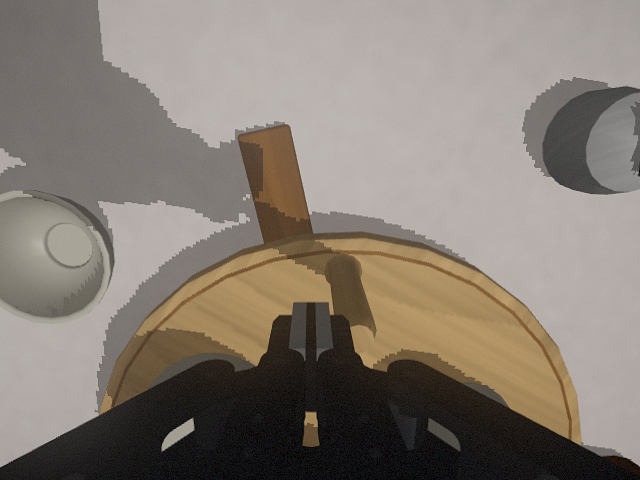

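The wrist view shows the post, about (345,270) to (370,330), against the right side of the shut fingers, with the tongue at (275,180). The push force is about 3.6 N and the post has turned about 0.34 rad, so I'll continue.

```bash
python3 -m inch '[[[0.0011,0.0081,0],[0,0,0.06],0],[[0.0011,0.0081,0],[0,0,0.06],0],[[0.0011,0.0081,0],[0,0,0.06],0],[[0.0011,0.0081,0],[0,0,0.06],0],[[0.0011,0.0081,0],[0,0,0.06],0],[[0.0011,0.0081,0],[0,0,0.06],0],[[0.0011,0.0081,0],[0,0,0.06],0],[[0.0011,0.0081,0],[0,0,0.06],0]]'
python3 -m inch '[[[0.0011,0.0081,0],[0,0,0.06],0],[[0.0011,0.0081,0],[0,0,0.06],0],[[0.0011,0.0081,0],[0,0,0.06],0],[[0,0,0],[0,0,0],0]]'
python3 - <<'E'
from h import *
im,d=manip.grab_frame("top");cv2.imwrite("pics/t3.png",cv2.resize(im[180:360,250:450,::-1],None,fx=3.3,fy=3.3,interpolation=cv2.INTER_CUBIC))
print([(np.round(r["point"],3).tolist(),round(r["score"],2)) for r in manip.look_for("top","squat_knob")])
E
```

```text
time: 6.8
tool_pos: [0.4387, 0.0632, 0.0942]
tool_rot: [0.001, 0.214, 0.977, -0.001]
contact_force: [1.3, -3.1, 1.4]
gripper_width: -0.001
grasp_force: 1.2
time: 7.2
tool_pos: [0.4469, 0.087, 0.0939]
tool_rot: [-0.0, 0.299, 0.954, 0.0]
contact_force: [0.3, 0.6, 0.2]
gripper_width: -0.001
grasp_force: 0.0
[([0.496, -0.019, 0.074], 0.98), ([0.542, -0.338, 0.043], 0.81), ([0.678, -0.334, 0.042], 0.73)]
```

View pics/t3.png

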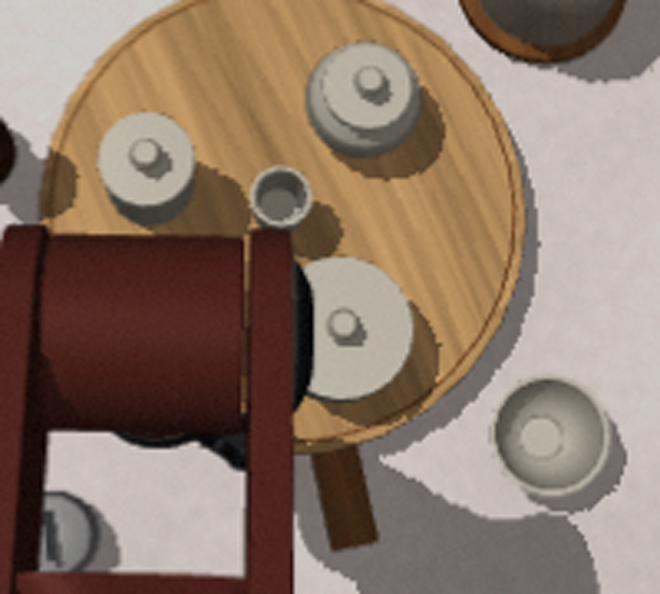

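The crop shows the squat jar's knob at (344,324), which is full-frame (354.2,278.2). It's close to the tongue line but not on it yet.

Run:
```python
from m import *
C=np.array([.572,.024,.03]);k=measure((354.2,278.2),(354,278),C,0)
k0=pix2world("top",381.2,244.2,.091);t=pix2world("top",358.5,345.8,.008)
k=k[0]
print("turned",np.arctan2(*(k0-C)[1::-1])-np.arctan2(*(k-C)[1::-1]),"tongue",t)
for T in((.3637,-.0308),t[:2]):
  u=(np.array(T)-C[:2]);u/=np.hypot(*u);w=(k-C)[:2];print("y off",u[0]*w[1]-u[1]*w[0])
```

```text
knob [ 0.4926 -0.0137  0.091 ] r 0.0879 ang 3.584
post [ 0.491  -0.0122  0.105 ] r 0.0887 ang 3.562
turned 1.0132620051490928 tongue [ 0.36469083 -0.03329236  0.008     ]
y off 0.016214036903102677
y off 0.015143115198979425
```

```bash
python3 -m inch '[[[0.001,0.0079,0],[0,0,0.058],0],[[0.001,0.0079,0],[0,0,0.058],0],[[0.001,0.0079,0],[0,0,0.058],0],[[0,0,0],[0,0,0],0],[[0,0,0],[0,0,0],0]]'
python3 -m inch '[[[0,-0.006,0],[0,0,0],0],[[0,-0.006,0],[0,0,0],0],[[0,0,-0.03],[0,0,0],0],[[0,0,-0.04],[0,0,0],0],[[0,0,-0.04],[0,0,0],0],[[0,0,0],[0,0,0],0],[[0,0,0],[0,0,0],0]]'
python3 - <<'E'
from h import *
im,d=manip.grab_frame("top");cv2.imwrite("pics/t4.png",cv2.resize(im[180:360,250:450,::-1],None,fx=3.3,fy=3.3,interpolation=cv2.INTER_CUBIC))
im,d=manip.grab_frame("wrist");cv2.imwrite("pics/w4.png",im[:,:,::-1])
E
```

```text
time: 7.8
tool_pos: [0.4586, 0.1069, 0.0935]
tool_rot: [-0.0, 0.381, 0.925, -0.0]
contact_force: [0.1, -0.4, -0.3]
gripper_width: -0.001
grasp_force: 0.0
time: 8.5
tool_pos: [0.4508, 0.0982, 0.205]
tool_rot: [0.001, 0.382, 0.924, 0.001]
contact_force: [-0.3, 0.3, -0.9]
gripper_width: 0.002
grasp_force: 0.0
```

View pics/t4.png

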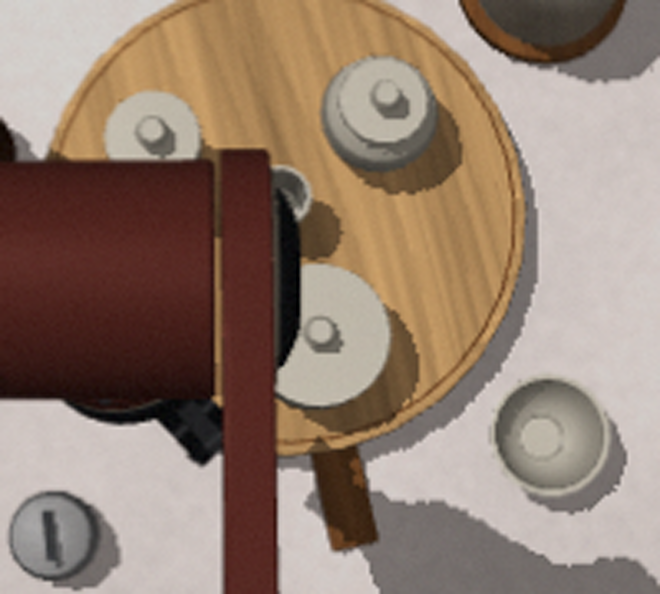

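View pics/w4.png

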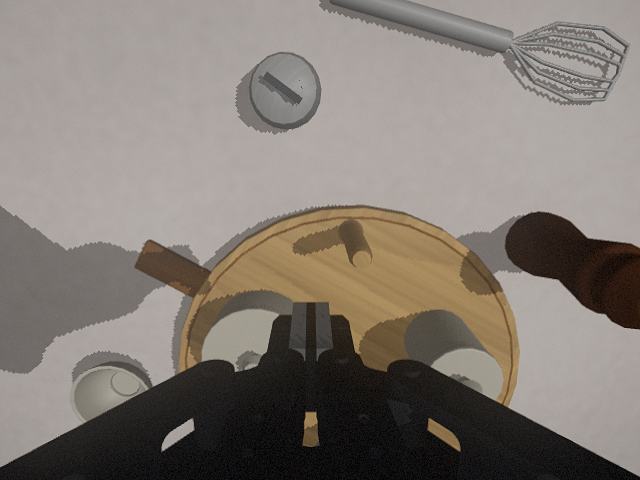

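The top crop shows the knob at (322,332), full-frame (347.6,280.6), above the tongue's line, which ends at (357,547) in the crop. In the wrist view the post top is at (361,258), clear of the fingers.

Run:
```python
from m import *
from scipy.spatial.transform import Rotation as Ro
C=np.array([.572,.024,.03]);k=pix2world("top",347.6,280.6,.091);p=pix2world("wrist",361,258,.105)
for n,q in(("k",k),("p",p)):print(n,q,np.hypot(*(q-C)[:2]),np.arctan2(*(q-C)[1::-1])%6.2832)
for T in((.3637,-.0308),(.3647,-.0333)):
  u=(np.array(T)-C[:2]);u/=np.hypot(*u);w=(k-C)[:2];print("y off",u[0]*w[1]-u[1]*w[0])
s=manip.state();q=s["tool_rot"];R=Ro.from_quat([q[1],q[2],q[3],q[0]]).as_matrix()
print("knob in tool",R.T@(k-s["tool_pos"]),s["joint_pos"])
```

```text
k [ 0.48734272 -0.0011188   0.091     ] 0.0883052092380721 3.4300445813475138
p [0.47438251 0.11820115 0.105     ] 0.1356577695468826 2.3740028967164504
y off 0.0027532998557863626
y off 0.0016564823974604473
knob in tool [-0.0971831  -0.04343343  0.11117831] [ 5.32901609e-02 -3.41504069e-01  2.01115712e+00 -2.25164537e-05
  1.47419237e+00 -7.33557162e-01]
```

The jar is about 2 mm off the tongue line and the post is free. Next I point at the knob.

```bash
python3 -m inch '[[[-0.032,-0.0143,0],[0,0,0],0],[[-0.032,-0.0143,0],[0,0,0],0],[[-0.032,-0.0143,0],[0,0,0],0],[[0,0,0],[0,0,0],0],[[0,0,0.025],[0,0,0],0],[[0,0,0.02],[0,0,0],0],[[0,0,0],[0,0,0],0],[[0,0,0],[0,0,0],0]]'
python3 - <<'E'
from h import *
im,d=manip.grab_frame("wrist");cv2.imwrite("pics/w5.png",im[:,:,::-1])
im,d=manip.grab_frame("scene");cv2.imwrite("pics/s5.png",cv2.resize(im[150:350,200:440,::-1],None,fx=3,fy=3,interpolation=cv2.INTER_CUBIC))
E
```

```text
time: 9.4
tool_pos: [0.4871, 0.001, 0.1576]
tool_rot: [-0.001, 0.382, 0.924, -0.0]
contact_force: [0.2, 0.1, 1.0]
gripper_width: 0.003
grasp_force: 0.0
```

View pics/s5.png

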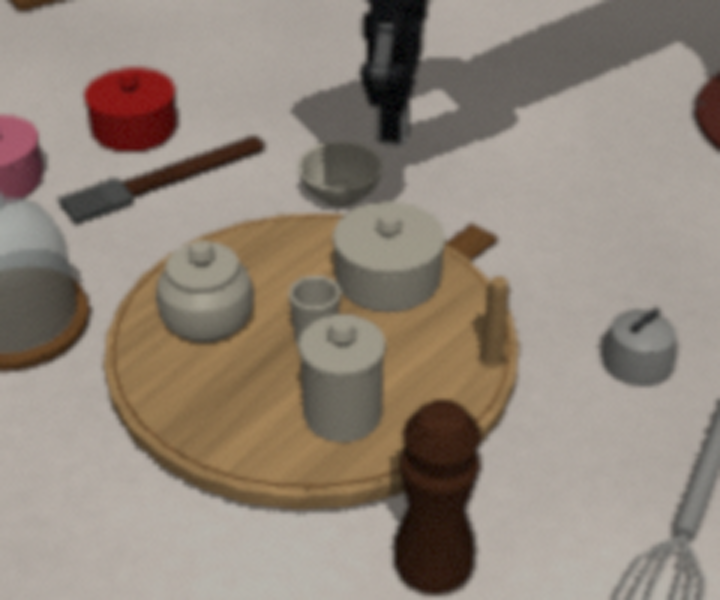

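The scene crop shows the fingertips at (390,138) over the knob at (390,217). I'll check that against the calibration's prediction.

Run:
```python
from h import *
s=manip.state();t=np.array(s["tool_pos"]);print(t)
P=[t-[0,0,.025],[.4873,-.0011,.091],[.4885,-.0005,.091],[.4485,-.03,.105]]
print((proj("scene",P)-[200,150])*3)
print("knob scene",pix2world("scene",200+390/3,150+217/3,.091),"tip",pix2world("scene",200+390/3,150+140/3,t[2]-.025))
print([(np.round(r["point"],3).tolist(),round(r["score"],2)) for r in manip.look_for("scene","squat_knob")])
```

```text
[0.48850211 0.00075201 0.15956535]
[[391.04127133 169.42420274]
 [389.88537227 214.90443701]
 [389.02993397 215.83285451]
 [410.17844662 165.15655597]]
knob scene [0.48871512 0.0011025  0.091     ] tip [ 0.46721238 -0.03142825  0.13456535]
[([0.559, -0.324, 0.045], 0.76), ([0.5, 0.018, 0.075], 0.64), ([0.686, -0.321, 0.048], 0.55)]
```

Run:
```python
import cv2
a=cv2.imread("pics/s5.png")[60:250,300:480]
a=cv2.convertScaleAbs(a,alpha=1.6,beta=20)
cv2.imwrite("pics/z.png",cv2.resize(a,None,fx=3,fy=3,interpolation=cv2.INTER_NEAREST))
```

```text
(no output)
```

View pics/z.png

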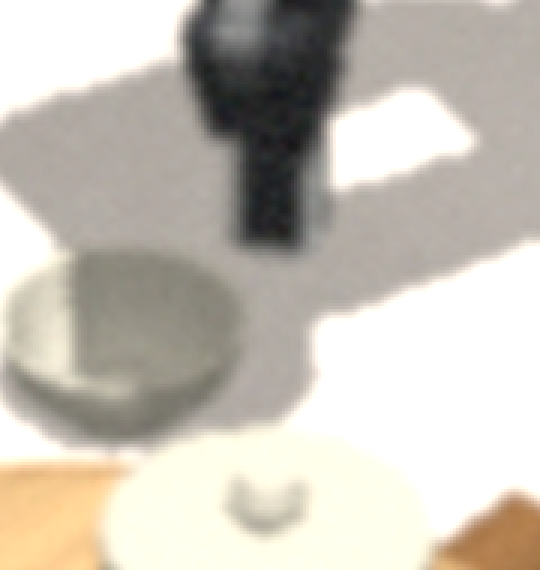

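View pics/w5.png

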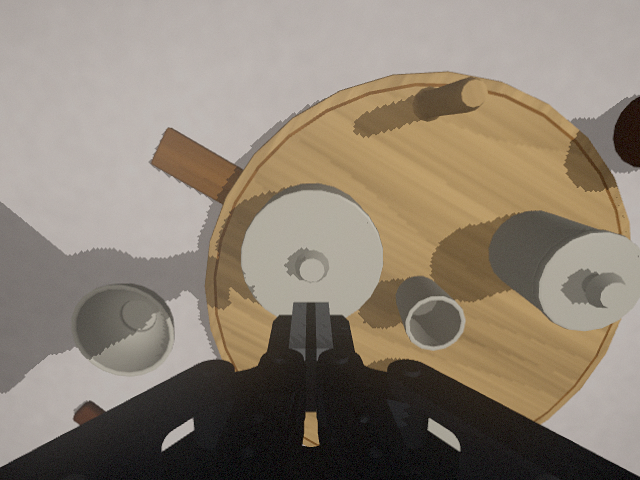

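The zoom shows the fingertip end about 30 crop pixels higher in the scene picture than predicted. The wrist view shows the knob at (313,268) and the fingertip edge at (311,303). I'll check the fingertip's actual position with the depth readings.

Run:
```python
from h import *
def w(cam,d,u,v):
    p=manip.camera_params(cam);R=cv2.Rodrigues(np.array(p["rvec"]))[0];K=np.array(p["camera_matrix"])
    q=cv2.undistortPoints(np.array([[[u,v]]],float),K,np.array([p["k1"],0,0,0,0.]))[0,0]
    z=d[v,u];return (R.T@(np.array([q[0],q[1],1])*z-np.array(p["tvec"]))).round(4)
t=np.array(manip.state()["tool_pos"]);print(t)
im,d=manip.grab_frame("wrist")
for uv in((300,306),(322,306),(300,330),(313,268)):print("wrist",uv,w("wrist",d,*uv))
print("proj tcp,tip,knob",proj("wrist",[t,t-[0,0,.025],[.488,0,.091]]))
im,d=manip.grab_frame("scene")
for uv in((330,190),(330,193),(330,195),(331,187),(330,222)):print("scene",uv,w("scene",d,*uv))
im,d=manip.grab_frame("top")
print("knob wrist",pix2world("wrist",313,268,.091))
```

```text
[0.4887363  0.00063724 0.15988961]
wrist (300, 306) [0.4781 0.0059 0.1688]
wrist (322, 306) [0.4836 0.0118 0.1693]
wrist (300, 330) [0.4783 0.0064 0.1877]
wrist (313, 268) [0.4905 0.001  0.0908]
proj tcp,tip,knob [[310.23141213 322.81812978]
 [310.22050038 297.64071968]
 [308.47389493 266.29510606]]
scene (330, 190) [0.4977 0.0111 0.1865]
scene (330, 193) [0.4952 0.0078 0.1762]
scene (330, 195) [0.4977 0.0114 0.1741]
scene (331, 187) [0.4969 0.0133 0.1948]
scene (330, 222) [ 4.877e-01 -3.000e-04  9.060e-02]
knob wrist [0.49031886 0.00105604 0.091     ]
```

Sideways, the tool agrees with the knob to within 2 mm. The visible tips sit a bit higher than the nominal 25 mm ahead, so I'll go down 30 mm. The tips are then 1 to 4 cm over the knob by either reading, and the grasp point is about 32 mm over it. Then I hold.

```bash
python3 -m inch '[[[0,0,0.01],[0,0,0],0],[[0,0,0.01],[0,0,0],0],[[0,0,0.01],[0,0,0],0],[[0,0,0],[0,0,0],0],[[0,0,0],[0,0,0],0],[[0,0,0],[0,0,0],0],[[0,0,0],[0,0,0],0],[[0,0,0],[0,0,0],0]]'
python3 -m inch '[[[0,0,0],[0,0,0],0],[[0,0,0],[0,0,0],0],[[0,0,0],[0,0,0],0],[[0,0,0],[0,0,0],0],[[0,0,0],[0,0,0],0],[[0,0,0],[0,0,0],0],[[0,0,0],[0,0,0],0],[[0,0,0],[0,0,0],0]]'
python3 -m inch '[[[0,0,0],[0,0,0],0],[[0,0,0],[0,0,0],0],[[0,0,0],[0,0,0],0],[[0,0,0],[0,0,0],0],[[0,0,0],[0,0,0],0],[[0,0,0],[0,0,0],0],[[0,0,0],[0,0,0],0],[[0,0,0],[0,0,0],0]]'
python3 -m inch '[[[0,0,0],[0,0,0],0],[[0,0,0],[0,0,0],0],[[0,0,0],[0,0,0],0],[[0,0,0],[0,0,0],0],[[0,0,0],[0,0,0],0],[[0,0,0],[0,0,0],0],[[0,0,0],[0,0,0],0],[[0,0,0],[0,0,0],0]]' | head -4
python3 - <<'E'
from h import *
im,d=manip.grab_frame("wrist")
print([(np.round(r["point"],3).tolist(),round(r["score"],2)) for r in manip.look_for("wrist","squat_knob")])
g=manip.state();print(g["time"],g["tool_pos"],g["contact_force"])
manip.job_done()
E
```

```text
time: 10.5
tool_pos: [0.4885, 0.0004, 0.1292]
tool_rot: [0.0, 0.382, 0.924, 0.0]
contact_force: [0.3, -0.1, 0.2]
gripper_width: 0.001
grasp_force: 0.0
time: 11.3
tool_pos: [0.4882, 0.0004, 0.1287]
tool_rot: [0.0, 0.382, 0.924, -0.0]
contact_force: [-0.2, 0.5, 0.4]
gripper_width: 0.003
grasp_force: 0.0
time: 12.1
tool_pos: [0.4882, 0.0004, 0.1287]
tool_rot: [0.0, 0.382, 0.924, -0.0]
contact_force: [-1.0, -0.8, -0.3]
gripper_width: 0.002
grasp_force: 0.0
time: 12.9
tool_pos: [0.4882, 0.0005, 0.1287]
tool_rot: [0.0, 0.382, 0.924, 0.0]
contact_force: [0.4, 0.8, -0.0]
[([0.475, 0.007, 0.074], 0.81), ([0.44, -0.157, 0.019], 0.63)]
13.0 [4.88133726e-01 4.56419494e-04 1.28695423e-01] [-0.47130372  0.31981627  0.36630516]
the job is handed in; nothing more can be done
```

I pushed the post until the squat jar stood about 2 mm off the tongue's centre line, released it, held the grasp point about 32 mm above the knob for over 2 s without sensed contact, and handed the job in at 13 s; no verdict was shown.

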